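# Swing the mirror aside and snap the lens tray shut

### The arm

A 6-joint arm with a two-finger parallel gripper is mounted at the origin on the work surface. World frame = base frame: x ahead of the robot, y to its left, z up, the work surface at z = 0. Lengths are in m, angles in rad, forces in N, time in s.
With the tool pointing down it reaches from about 0.425 to 1.125 m from the base axis. Payload 14.9 kg.
Tool frame: the origin (TCP) lies midway between the tips of the shut fingers; the grasp point (between the pads) lies grip_depth behind it (grip_depth is the distance from the TCP to the grasp point, in m); z points along the fingers, y is the line along which they close (so a half turn about z gives the same grasp; the last joint's range is limited). The gripper opens to 91 mm and grips with 3 to 60 N. Pads are 32 mm wide; open, the fingers measure 118 mm over their backs; the gripper's body (76 mm by 178 mm) begins 60 mm behind the grasp point.
Start: joints at [1.246, 0.379, 1.734, -0, 1.028, -0.033], TCP at [0.201, 0.67, 0.214] pointing down, gripper open.
Joint ranges: [-2.77, 2.77], [-0.74, 2.19], [0, 2.66], [-1.06, 4.2], [0.31, 2.87], [-3.08, 3.08]. Speed limits (rad/s): [1.89, 1.89, 2.39, 3.14, 3.14, 3.14].

### API

Orientations are given as a rotation vector (axis times angle).
In Python, from cell import * gives the robot as it stands.
- The arm moves only by the shell command python3 -m handwheel 'ROWS' [FORCE]. ROWS is JSON, a list of rows, each a list of 3 entries, a list of its own where there are three numbers: the shift along the world's x, y, z in mm, then the turn about the world's z in degrees, then the closure, from -1 (fully open) to 1 (shut). A call has 1 to 12 rows; each row shifts and turns the commanded pose from where the row before left it; what a row does not reach is not made up. A row lasts 1/12 s, in which the tool goes at most 41.7 mm and 7.16 degrees, less where a joint would pass 70% of its speed; a pose out of reach is approached as far as the arm can. A call is refused whole if a number of a shift passes 41.7 or a number of a turn 7.16, either way. A call with a gripper value outside its range is refused whole. The fingers move at their own pace and stop on an object; FORCE is the grip in N (left out, the last holds). Time passes only in rows, so rows that do not move let the fingers close. It gives the time, the measured TCP pose, the force, the opening and the grip force at its end, in the units of the state.
- read_state(): the state, without advancing time (a new reading comes with each control period).
- read_camera(name): name is "scene" or "top" or "wrist"; returns a dict with "pixels" (384x512x3 uint8, blue, green, red), "fx", "fy", "cx", "cy" (pixels), "R" (3x3) and "t" (3): a world point X has camera coordinates R X + t; the wrist camera has in their place "hand_eye" (4x4, takes a point from camera to tool coordinates, whose origin is the TCP and whose axes are the flange's). Camera axes: x right, y down, z forward; pixel columns grow to the right and rows downward; lengths in m; the calibration is good to about 2 mm. The wrist camera is an equidistant fisheye: a pixel r from the principal point sees the ray r / f radians off the axis. A picture is of the moment at which its call begins: read the wrist's pose just before it. There is no depth.
- finish_job(): hands the job in; it is judged then, once.
The state is a dict: "clock": time; "q": joint angles; "dq": joint speeds; "joint_torque": joint torques, N m; "tool_pos": TCP position; "eef_rot": TCP orientation; "force": force on the tool from outside, world axes, zero at the start; "moment": the same for the moment, N m; "opening": finger opening in m; "grip_force": force on a finger pad.
Only numpy, scipy, OpenCV 4.12 (cv2) and the standard library are available. Lean on these libraries where they do the work, as an engineer would, in place of code of your own. Each camera call takes 0.05 s, during which the arm holds its last target. There are 200 camera calls.

### The job

The magnifying mirror stands in front of the lens tray and is in the way: swing it on its stiff arm until it stays over the middle of the round coaster, and press both covers of the tray down until they snap fully shut. A light bar hangs over the tray, so reach in under it at a slant. Leave the coaster and all the other small things where they are.

Things in the scene. Friction and masses are not known exactly. Their poses are not given: they have to be found in the camera images.
- mirror_arm (a joint): swing angle of the chrome mirror arm about its vertical pivot (rad): 0 = along the clamp's -x axis, towards the robot (the clamp may sit skewed by up to 0.2); negative swings the mirror to the robot's left (+y), positive to its right. Range -1.1 to 0.7. Stiff friction joint, about 0.8 N m (3 N at the mirror): stays wherever it is left
- mirror_pivot (a point): point on the vertical swing axis, at the height of the arm (130 mm above the counter), on top of the clamp's 18 mm thick post at the counter's far edge; its axes are the clamp's
- mirror_centre (a point): centre of the upright round mirror, a chrome disc 110 mm across and 14 mm thick, 255 mm from the swing axis, 130 mm above the counter (lower rim 75 mm, upper rim 185 mm up). The disc stands across the end of the arm, a 12 mm round bar 130 mm above the counter; x of the point points from mirror to pivot
- mirror_grip (a point): middle of the grip of the mirror: an upright round chrome stem, 16 mm thick, standing on the mirror's upper rim right above mirror_centre, from 185 to 235 mm above the counter (this point is at 210 mm). Free from above
- coaster: round bamboo coaster, 100 mm across, 9 mm thick, loose, lying on the counter left of the clamp; origin at the centre of its underside. Its middle is within 20 mm of the circle on which the mirror swings
- tray: orange contact lens tray, 64 mm (x) by 120 mm (y) by 24 mm high, held to the counter by suction feet; origin at the centre of its underside; x points away from the robot, y to its left. Two covers, left (+y) and right (-y), hinged along the far side, start raised about 30 degrees at their near edge
- lid_left (a joint): how far the left cover is pressed down (rad): 0 = raised to its stop by its spring (the start), 0.6 = fully shut. The spring pushes it back up, with up to 6 N at the press point, until about 0.46; past that it snaps to 0.6 by itself and is held there. Let go earlier, it springs open again
- lid_right (a joint): how far the right cover is pressed down (rad), same behaviour
- lid_left_press (a point): press point on the top face of the left cover, 42 mm from its hinge line (the cover is a flat orange plate 52 mm long, 50 mm wide, 5 mm thick, with an 11 mm thumb tab in the middle of its near edge); moves with the cover; 29 mm above the counter when shut
- lid_right_press (a point): the same point on the right cover
- lid_left_hinge (a point): middle of the left cover's hinge line, on the far side of the tray (24 mm beyond its centre, 26.5 mm above the counter); axes are the tray's, the hinge runs along y
- lid_right_hinge (a point): the same for the right cover
- lightbar: fixed slim white light bar, 24 mm deep (x), 235 mm long (y), 20 mm high, underside 220 mm up, centred 20 mm nearer the robot than this origin (a point on the counter within 6 mm of the tray's centre) and 30 mm to the right; its 16 mm post stands 135 mm right of the origin. It blocks a gripper coming straight down on the covers; one leaning 30 to 45 degrees, fingers down and away, passes under it
- bottle: bystander: closed white squeeze bottle, 48 mm across, 112 mm tall, standing left of the clamp, lower than the mirror's arm; origin under its base
- inserter: bystander: clear plastic lens inserter lying flat, 80 mm long, up to 18 mm thick; origin under its middle, x along it
- tumbler: bystander: glass, 68 mm across, 90 mm tall; origin under its base
- jar: bystander: small white jar, 52 mm across, 50 mm tall; origin under its base
- compact: bystander: closed grey compact case, 70 x 70 x 14 mm; origin under its middle
- dish: bystander: shallow white dish, 80 mm across, 22 mm high; origin under its base
Not all that is in view belongs to the job. There is more than one size of the tray; the job needs the larger. Of the things shaped like the coaster, the wooden one is meant.

How it is judged:
By the outcome, as a careful person would: the job done as asked, in the order asked, and still so for the second after the job is handed in, with the robot touching nothing.
It also fails if it takes over 72 s, if anything falls off the work surface, if the arm or the gripper's body presses on something with over 40 N, if the wrist force passes 120 N, or if a joint passes its speed limit or range.

## Working session

There is one attempt and no reset: what is moved stays moved. The work goes in short steps, Python scripts to look and compute and a shell command to move; the robot and the scene stay as the last step left them, time stands still between calls to the robot, and variables do not carry over. Pictures are saved under pics/ and viewed, at most 10 in all, crops included, and the job is handed in when it is done.

```bash
mkdir -p pics; ls; python3 - <<'E'
from cell import *
import cv2,numpy as np
s=read_state();print({k:np.round(v,3).tolist() for k,v in s.items()})
for n in("scene","top"):
    c=read_camera(n);cv2.imwrite(f"pics/{n}0.png",cv2.resize(c["pixels"],(800,600),interpolation=cv2.INTER_CUBIC))
    np.save(f"pics/{n}0.npy",c,allow_pickle=True)
    print(n,c["fx"],c["cx"],c["cy"],np.round(c["R"],3).tolist(),c["t"],"pos",-np.array(c["R"]).T@c["t"])
E
```

```text
pics
{'clock': 0.0, 'q': [1.246, 0.379, 1.735, 0.0, 1.028, -0.033], 'dq': [0.002, -0.0, 0.001, -0.001, -0.001, -0.001], 'joint_torque': [0.0, -76.376, -43.435, 0.065, 0.043, -0.0], 'tool_pos': [0.201, 0.67, 0.213], 'eef_rot': [-0.457, -3.108, 0.002], 'force': [0.261, -0.926, -0.234], 'moment': [-0.06, -0.027, 0.024], 'grip_force': 0.0, 'opening': 0.091}
scene 454.6467452074358 251.45960233622776 193.9247652295674 [[-0.859, 0.511, 0.019], [0.287, 0.512, -0.81], [-0.423, -0.69, -0.587]] [ 0.4667693  -0.01934237  1.34784174] pos [0.97729677 0.70188355 0.76627382]
top 355.3263115536939 255.67425795507486 186.51247132391305 [[-0.005, -1.0, -0.027], [-0.997, 0.007, -0.071], [0.071, 0.027, -0.997]] [0.00757735 0.55213238 1.01336816] pos [ 0.47896982 -0.02331307  1.04969853]
```

View pics/scene0.png

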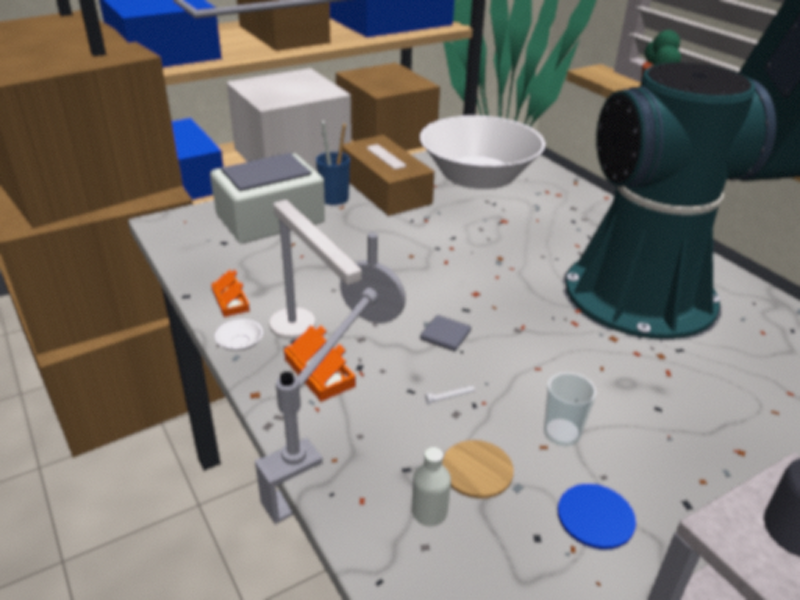

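View pics/top0.png

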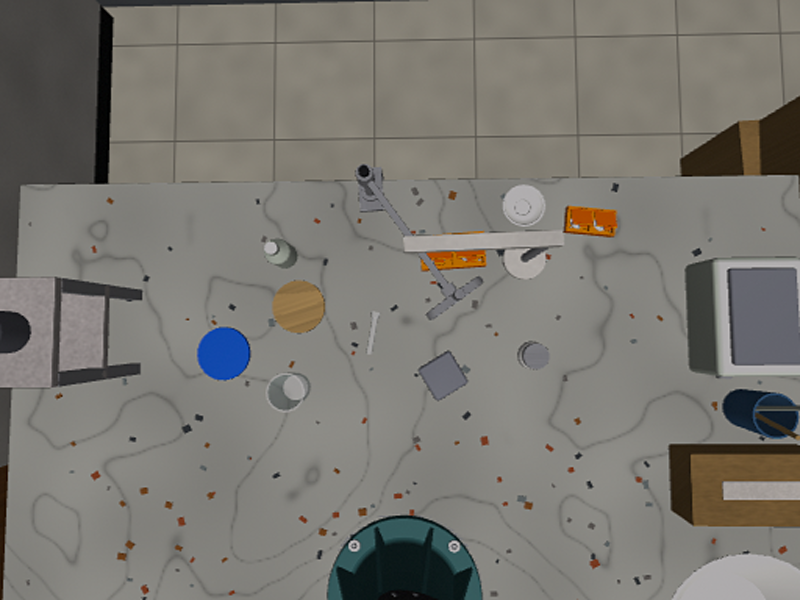

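```bash
cat > h.py <<'E'
import numpy as np,cv2
def load(n): return np.load(f"pics/{n}.npy",allow_pickle=True).item()
def ray(c,u,v):
    d=np.array([(u-c["cx"])/c["fx"],(v-c["cy"])/c["fy"],1.]);R=np.array(c["R"]);return -R.T@c["t"],R.T@d
def plane(c,u,v,z):
    o,d=ray(c,u,v);return o+d*(z-o[2])/d[2]
def proj(c,X):
    p=np.array(c["R"])@np.array(X,float)+c["t"];return np.array([c["fx"]*p[0]/p[2]+c["cx"],c["fy"]*p[1]/p[2]+c["cy"]])
def tri(c1,p1,c2,p2):
    a,d=ray(c1,*p1);b,e=ray(c2,*p2);s=np.linalg.lstsq(np.c_[d,-e],b-a,rcond=None)[0]
    P,Q=a+s[0]*d,b+s[1]*e;return (P+Q)/2,np.linalg.norm(P-Q)
E
python3 - <<'E'
from h import *
S,T=load("scene0"),load("top0")
def crop(c,x,y,w,h,k,n): return cv2.resize(c["pixels"][y:y+h,x:x+w],None,fx=k,fy=k,interpolation=cv2.INTER_CUBIC)
a=crop(S,150,125,140,200,3,'');b=crop(T,215,95,125,120,3,'')
im=np.zeros((600,800,3),np.uint8);im[:600,:420]=a;im[:360,420:795]=b
cv2.imwrite("pics/crop1.png",im)
for n,c in(("S",S),("T",T)):
    h=cv2.cvtColor(c["pixels"],cv2.COLOR_BGR2HSV)
    for nm,lo,hi,z in(("wood",(8,70,120),(25,170,255),.009),("orange",(5,200,120),(15,255,255),.024)):
        m=cv2.inRange(h,lo,hi);k,_,st,ce=cv2.connectedComponentsWithStats(m)
        for i in range(1,k):
            if st[i,4]>60: print(n,nm,st[i],ce[i].round(1),plane(c,*ce[i],z).round(4))
E
```

```text
S wood [   0    6  100   49 2675] [35.7 30.5] [ 0.6831 -2.0723  0.009 ]
S wood [ 104   12  197   43 2703] [189.8  32. ] [-0.0512 -1.6687  0.009 ]
S wood [215  40  66  23 840] [247.4  50.7] [-0.1766 -1.2516  0.009 ]
S wood [365  41  45  17 417] [387.   48.9] [-0.8308 -0.9428  0.009 ]
S wood [218  86  60  31 771] [247.9 101.1] [ 0.1242 -0.7329  0.009 ]
S wood [141  91  16  15 151] [147.6  98.5] [ 0.4613 -0.9419  0.009 ]
S wood [   0  120  121   35 1092] [ 50.7 136.4] [ 0.8544 -0.8055  0.009 ]
S wood [  0 164  12  33  66] [  4.8 180. ] [ 1.0225 -0.5988  0.009 ]
S wood [135 172  25  31 105] [147.7 186.9] [ 0.6741 -0.3647  0.009 ]
S wood [ 24 204  84  30 535] [ 61.7 219.3] [ 0.9196 -0.3335  0.009 ]
S wood [ 283  282   46   37 1283] [305.9 299.7] [0.527  0.2021 0.009 ]
S orange [137 174  21  27 296] [146.2 187.1] [ 0.6844 -0.3444  0.024 ]
S orange [183 210  24  28 351] [194.5 222.4] [ 0.632 -0.136  0.024]
S orange [197 222  29  33 443] [210.9 239.9] [ 0.6255 -0.0557  0.024 ]
T wood [174 179  34  34 877] [190.5 195.9] [0.5267 0.197  0.009 ]
T orange [364 133  31  15 269] [379.7 138.8] [ 0.6878 -0.3556  0.024 ]
T orange [273 161  17   7  71] [281.7 163.5] [ 0.6182 -0.0716  0.024 ]
T orange [292 160  18   8  80] [300.5 162.9] [ 0.6195 -0.1262  0.024 ]
```

View pics/crop1.png

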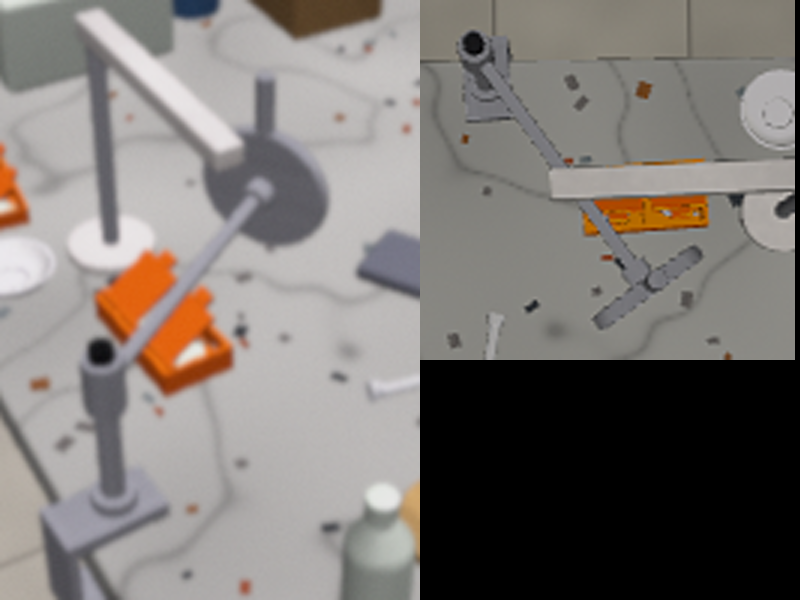

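```bash
python3 - <<'E'
from h import *
S,T=load("scene0"),load("top0")
st=tri(S,(238,150),T,(293.3,188.3));pv=tri(S,(183.3,241.7),T,(232.7,109.3))
print("stem",st,plane(T,293.3,188.3,.235));print("cap",pv)
p=pv[0][:2];print("radius",np.linalg.norm(p-st[0][:2]))
co=np.array([.527,.1995]);print("coaster r",np.linalg.norm(co-p),"target",p+(co-p)/np.linalg.norm(co-p)*.255)
P=lambda x,y:((x-420)/3+215,y/3+95)
for nm,q in dict(barNL=(552,199),barFL=(550,170),).items(): print(nm,plane(T,*P(*q),.24).round(4))
print("bar right end near/far",plane(T,563/800*512,246/600*384,.24).round(4),plane(T,563/800*512,230/600*384,.24).round(4))
Q=lambda x,y:(x/3+150,y/3+125)
# bar end (left) scene: bottom near corner, tops
for nm,q in dict(a=(217,163),b=(243,152)).items(): print("scene bar end top",plane(S,*Q(*q),.24).round(4))
# tray: scene bottom corners at z=0: far-left bottom (168,393), near-left (233,362)
for nm,q,z in(("far-left bot",(168,394),0),("near-left bot",(233,363),0),("near-left top",(231,345),.024),("far-left top",(166,376),.024),("far right top",(98,300),.024)): print(nm,plane(S,*Q(*q),z).round(4))
for nm,q,z in(("T near left top",(585,235),.024),("T near right top",(706,228),.024)): print(nm,plane(T,*P(*q),z).round(4))
b=tri(S,(275.5,290),T,(172,157));print("bottle cap",b)
E
```

```text
stem (array([ 0.53220923, -0.08775987,  0.23377177]), np.float64(9.22725297173685e-05)) [ 0.53216796 -0.08768798  0.235     ]
cap (array([0.73991133, 0.05892718, 0.15855536]), np.float64(0.001947113750297747))
radius 0.25427790435732267
coaster r 0.2551312410823258 target [0.52710952 0.19942769]
barNL [ 0.5944 -0.0095  0.24  ]
barFL [ 0.6168 -0.0081  0.24  ]
bar right end near/far [ 0.6013 -0.2406  0.24  ] [ 0.6249 -0.2412  0.24  ]
scene bar end top [0.6238 0.0094 0.24  ]
scene bar end top [0.6017 0.0061 0.24  ]
far-left bot [ 0.6509 -0.0329  0.    ]
near-left bot [ 0.5882 -0.0395  0.    ]
near-left top [ 0.5916 -0.036   0.024 ]
far-left top [ 0.6535 -0.029   0.024 ]
far right top [ 0.6623 -0.1412  0.024 ]
T near left top [ 0.5899 -0.0375  0.024 ]
T near right top [ 0.5957 -0.1541  0.024 ]
bottle cap (array([0.62605416, 0.22471982, 0.11544135]), np.float64(0.00044478729098192403))
```

```bash
python3 -m handwheel '[[[0,0,40],0,-1],[[10,-25,30],2.2,-1],[[14,-32,15],2.2,-1],[[14,-32,5],2.2,-1],[[14,-32,0],2.2,-1],[[14,-32,0],2.2,-1],[[14,-32,0],2.2,-1],[[14,-32,0],2.2,-1],[[14,-32,0],2.2,-1],[[14,-32,0],2.2,-1],[[14,-32,0],2.2,-1],[[14,-32,0],2.2,-1]]' 15
python3 -m handwheel '[[[14,-32,0],2.2,-1],[[14,-32,0],2.2,-1],[[14,-32,0],2.2,-1],[[14,-32,0],2.2,-1],[[14,-32,0],2.2,-1],[[14,-32,0],2.2,-1],[[14,-32,0],2.2,-1],[[14,-32,0],2.2,-1],[[14,-32,0],2.2,-1],[[14,-32,0],2.2,-1],[[14,-32,0],2.2,-1],[[0,0,0],0,-1]]'
```

```text
clock: 1.1
tool_pos: [0.3515, 0.3238, 0.3038]
eef_rot: [0.209, -3.135, 0.0]
force: [0.1, -0.1, 0.4]
opening: 0.0914
grip_force: 0.0
clock: 2.1
tool_pos: [0.5069, -0.0307, 0.3039]
eef_rot: [-0.857, 3.022, -0.001]
force: [-0.6, 0.6, -0.9]
opening: 0.0914
grip_force: 0.0
```

```bash
cat > st.py <<'E'
from cell import *
import numpy as np
from scipy.spatial.transform import Rotation as Ro
s=read_state();R=Ro.from_rotvec(s["eef_rot"]).as_matrix()
print("t",round(s["clock"],2),"pos",np.round(s["tool_pos"],4),"z",R[:,2].round(3),"yaw_y",np.degrees(np.arctan2(R[1,1],R[0,1])).round(1),"q",np.round(s["q"],3),"F",np.round(s["force"],1),"op",round(s["opening"],3),"g",round(s["grip_force"],1))
E
python3 st.py
```

```text
t 2.1 pos [ 0.5069 -0.0307  0.3039] z [ 0.    -0.001 -1.   ] yaw_y 121.7 q [-1.060e-01 -3.800e-02  2.051e+00 -1.000e-03  1.128e+00 -2.229e+00] F [-0.6  0.6 -0.9] op 0.091 g 0.0
```

```bash
python3 -m handwheel '[[[13,-29,0],2,-1],[[12,-28,0],2,-1],[[0,0,-20],0,-1],[[0,0,-30],0,-1],[[0,0,-30],0,-1],[[0,0,-20],0,-1],[[0,0,-9],0,-1],[[0,0,0],0,-1],[[0,0,0],0,0.2],[[0,0,0],0,0.5],[[0,0,0],0,1],[[0,0,0],0,1]]' 20; python3 st.py
```

```text
clock: 3.1
tool_pos: [0.531, -0.0836, 0.1961]
eef_rot: [-0.962, 2.989, -0.001]
force: [0.3, -0.0, 0.7]
opening: 0.0676
grip_force: 0.0
t 3.1 pos [ 0.531  -0.0836  0.1961] z [ 0.002 -0.    -1.   ] yaw_y 125.7 q [-0.2    0.147  2.073 -0.     0.92  -2.393] F [ 0.3 -0.   0.7] op 0.068 g 0.0
```

```bash
python3 -m handwheel '[[[0,0,0],0,1],[[0,0,0],0,1],[[0,0,0],0,1],[[0,0,0],0,1],[[0,0,0],0,1],[[0,0,0],0,1],[[0,0,0],0,1]]' 20; python3 st.py
```

```text
clock: 3.68
tool_pos: [0.5305, -0.0838, 0.1949]
eef_rot: [-0.963, 2.99, -0.001]
force: [0.4, -3.4, -0.7]
opening: 0.0212
grip_force: 1.6
t 3.68 pos [ 0.5305 -0.0838  0.1949] z [ 0. -0. -1.] yaw_y 125.7 q [-0.2    0.148  2.074 -0.     0.919 -2.393] F [ 0.4 -3.4 -0.7] op 0.021 g 1.6
```

```bash
python3 -m handwheel '[[[0,0,0],0,1],[[0,0,0],0,1],[[0,0,0],0,1]]' 20; python3 st.py; python3 - <<'E'
from cell import *; import numpy as np
p=np.array([.7399,.0589]);t=np.array(read_state()["tool_pos"][:2])-p;g=np.array([.5271,.1995])-p
a0=np.arctan2(t[1],t[0])%(2*np.pi);a1=np.arctan2(g[1],g[0])%(2*np.pi);r=np.hypot(*t)
print(r,np.degrees([a0,a1,a1-a0]))
a=np.linspace(a0,a1,19);w=np.c_[np.cos(a),np.sin(a)]*r*1000
print(np.diff(w,axis=0).round(1).tolist(),np.degrees(a[1]-a[0]))
E
```

```text
clock: 3.93
tool_pos: [0.5304, -0.0837, 0.1949]
eef_rot: [0.962, -2.99, 0.0]
force: [0.4, -3.6, -0.9]
opening: 0.0151
grip_force: 20.0
t 3.93 pos [ 0.5304 -0.0837  0.1949] z [ 0. -0. -1.] yaw_y 125.7 q [-0.2    0.148  2.074 -0.     0.919 -2.393] F [ 0.4 -3.6 -0.9] op 0.015 g 20.0
0.25344864112486376 [214.24902429 146.54669055 -67.70233374]
[[-8.9, 14.1], [-8.0, 14.6], [-7.0, 15.1], [-6.0, 15.5], [-5.0, 15.9], [-3.9, 16.2], [-2.8, 16.4], [-1.8, 16.5], [-0.7, 16.6], [0.4, 16.6], [1.5, 16.6], [2.6, 16.4], [3.7, 16.2], [4.7, 15.9], [5.8, 15.6], [6.8, 15.2], [7.8, 14.7], [8.7, 14.2]] -3.7612407632992952
```

```bash
python3 -m handwheel '[[[-9,14,0],-3.8,1],[[-8,15,0],-3.8,1],[[-7,15,0],-3.8,1],[[-6,15.5,0],-3.8,1],[[-5,16,0],-3.8,1],[[-4,16,0],-3.8,1],[[-3,16.5,0],-3.8,1],[[-2,16.5,0],-3.8,1],[[-0.5,16.5,0],-3.8,1],[[0,0,0],0,1]]'; python3 st.py
```

```text
clock: 4.77
tool_pos: [0.4862, 0.0595, 0.195]
eef_rot: [-0.035, 3.14, 0.001]
force: [5.9, 2.4, -4.1]
opening: 0.0153
grip_force: 20.0
t 4.77 pos [0.4862 0.0595 0.195 ] z [ 0.001  0.001 -1.   ] yaw_y 91.3 q [ 7.400e-02  6.900e-02  2.164e+00  1.000e-03  9.070e-01 -1.520e+00] F [ 5.9  2.4 -4.1] op 0.015 g 20.0
```

```bash
python3 -m handwheel '[[[0.5,16.5,0],-3.8,1],[[1.5,16.5,0],-3.8,1],[[2.5,16.5,0],-3.8,1],[[4,16,0],-3.8,1],[[5,16,0],-3.8,1],[[6,15.5,0],-3.8,1],[[7,15,0],-3.8,1],[[8,14.5,0],-3.8,1],[[8,13,0],-3.3,1],[[0,0,0],0,1]]'; python3 st.py
```

```text
clock: 5.6
tool_pos: [0.5283, 0.1993, 0.1949]
eef_rot: [-0.876, -3.015, -0.001]
force: [-7.5, 8.2, 7.1]
opening: 0.0156
grip_force: 20.0
t 5.6 pos [0.5283 0.1993 0.1949] z [-0.002  0.001 -1.   ] yaw_y 57.6 q [ 3.19e-01  1.93e-01  2.02e+00  2.00e-03  9.30e-01 -6.88e-01] F [-7.5  8.2  7.1] op 0.016 g 20.0
```

```bash
python3 -m handwheel '[[[0,0,0],0,0.5],[[0,0,0],0,0],[[0,0,0],0,-0.3],[[0,0,0],0,-0.5],[[0,0,0],0,-0.5],[[0,0,15],0,-0.5],[[0,0,30],0,-0.5],[[0,0,35],0,-0.5],[[0,0,35],0,-0.5],[[-30,-20,10],0,0],[[-40,-10,0],0,0.5],[[0,-40,0],0,1]]'; python3 st.py
python3 - <<'E'
from cell import *;from h import *
for n in("scene","top"):
    c=read_camera(n);np.save(f"pics/{n}1.npy",c,allow_pickle=True)
S,T=load("scene1"),load("top1")
a=cv2.resize(S["pixels"][130:350,150:350],None,fx=2.5,fy=2.5,interpolation=cv2.INTER_CUBIC)
b=cv2.resize(T["pixels"][90:230,160:280],None,fx=2.5,fy=2.5,interpolation=cv2.INTER_CUBIC)
im=np.zeros((550,800,3),np.uint8);im[:,:500]=a;im[:350,500:]=b;cv2.imwrite("pics/crop2.png",im)
E
```

```text
clock: 6.6
tool_pos: [0.4543, 0.1289, 0.3204]
eef_rot: [-0.866, -3.02, -0.002]
force: [2.0, -0.7, 0.2]
opening: 0.0513
grip_force: 0.0
t 6.6 pos [0.4543 0.1289 0.3204] z [ 0.     0.001 -1.   ] yaw_y 58.0 q [ 2.270e-01 -1.230e-01  2.098e+00  1.000e-03  1.166e+00 -7.860e-01] F [ 2.  -0.7  0.2] op 0.051 g 0.0
```

View pics/crop2.png

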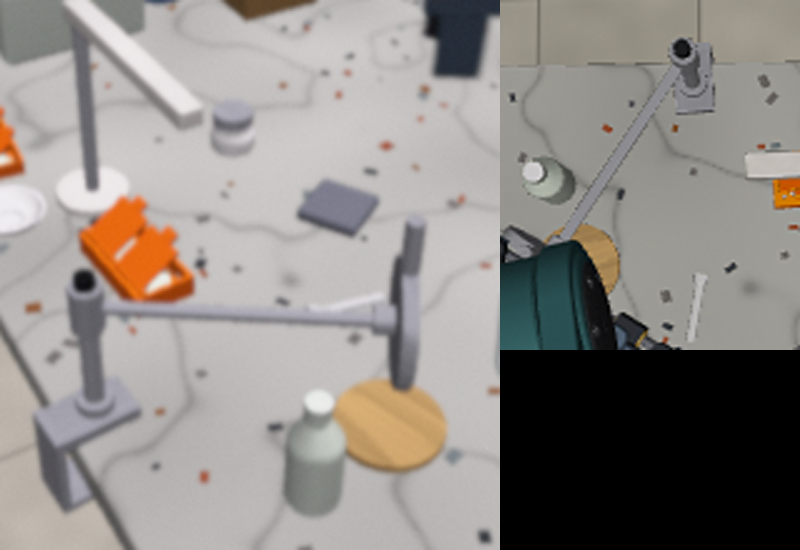

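```bash
python3 - <<'E'
from h import *
S=load("scene1")
print("stem",plane(S,316,218.6,.235)); Q=lambda x,y:(x/2.5+150,y/2.5+130)
for nm,q in dict(NL=(178,128),FL=(203,118),NL_=(176,113),FL_=(202,103)).items(): print("bar",nm,plane(S,*Q(*q),.22 if nm[-1]!='_' else .24).round(4))
for nm,q,z in(("nearleft top",(193,275),.024),("farleft top",(140,300),.024),("farright top",(81,237),.024)): print(nm,plane(S,*Q(*q),z).round(4))
E
python3 -m handwheel '[[[30,-20,0],6,1],[[30,-20,0],6,1],[[30,-20,0],6,1],[[40,0,0],6,1],[[40,0,0],6,1],[[40,0,0],6,1],[[40,0,0],0,1],[[40,0,0],0,1],[[40,0,0],0,1],[[40,0,0],0,1],[[40,0,0],0,1],[[40,0,0],0,1]]'; python3 st.py
```

```text
stem [0.52909496 0.20276286 0.235     ]
bar NL [ 0.6158 -0.0118  0.22  ]
bar FL [ 0.5899 -0.0149  0.22  ]
bar NL_ [ 0.6202 -0.0061  0.24  ]
bar FL_ [ 0.5939 -0.009   0.24  ]
nearleft top [ 0.5912 -0.0357  0.024 ]
farleft top [ 0.6517 -0.0292  0.024 ]
farright top [ 0.6626 -0.1422  0.024 ]
clock: 7.7
tool_pos: [0.9103, 0.0669, 0.3192]
eef_rot: [0.103, -3.14, -0.0]
force: [0.9, 0.3, 0.6]
opening: 0.0002
grip_force: 0.0
t 7.7 pos [0.9103 0.0669 0.3192] z [-0.  0. -1.] yaw_y 93.8 q [ 0.048  0.646  1.141  0.     1.355 -1.589] F [0.9 0.3 0.6] op 0.0 g 0.0
```

```bash
python3 -m handwheel '[[[40,0,0],0,1],[[40,0,0],0,1],[[40,0,0],0,1],[[40,0,0],0,1],[[40,0,0],0,1],[[40,0,0],0,1]]'; python3 st.py;python3 -m handwheel '[[[40,0,0],0,1],[[40,0,0],0,1],[[40,0,0],0,1],[[40,0,0],0,1]]'; python3 st.py
```

```text
clock: 8.2
tool_pos: [1.099, 0.0672, 0.3207]
eef_rot: [0.103, -3.139, -0.0]
force: [0.3, -1.0, 0.7]
opening: 0.0006
grip_force: 0.0
t 8.2 pos [1.099  0.0672 0.3207] z [-0.001  0.    -1.   ] yaw_y 93.8 q [ 0.04   1.124  0.323  0.     1.695 -1.596] F [ 0.3 -1.   0.7] op 0.001 g 0.0
clock: 8.53
tool_pos: [1.1414, 0.0626, 0.2918]
eef_rot: [-0.102, 3.091, 0.002]
force: [0.3, 0.4, -2.3]
opening: 0.0004
grip_force: 0.0
t 8.53 pos [1.1414 0.0626 0.2918] z [ 0.049  0.003 -0.999] yaw_y 93.8 q [ 3.400e-02  1.321e+00  6.000e-03  1.000e-03  1.766e+00 -1.602e+00] F [ 0.3  0.4 -2.3] op 0.0 g 0.0
```

```bash
python3 -m handwheel '[[[40,0,0],0,1],[[40,0,0],0,1],[[40,0,0],0,1],[[40,0,0],0,1]]'; python3 st.py;python3 -m handwheel '[[[-40,0,0],0,1],[[-40,0,0],0,1]]'; python3 st.py
```

```text
clock: 8.87
tool_pos: [1.174, 0.056, 0.275]
eef_rot: [-0.098, 2.986, 0.005]
force: [-0.2, 0.2, 0.2]
opening: 0.0008
grip_force: 0.0
t 8.87 pos [1.174 0.056 0.275] z [ 0.154  0.008 -0.988] yaw_y 93.7 q [ 0.027  1.34   0.002  0.004  1.645 -1.609] F [-0.2  0.2  0.2] op 0.001 g 0.0
clock: 9.03
tool_pos: [1.1559, 0.0562, 0.2721]
eef_rot: [-0.098, 2.99, 0.005]
force: [2.1, -1.1, -0.2]
opening: 0.0004
grip_force: 0.0
t 9.03 pos [1.1559 0.0562 0.2721] z [ 0.149  0.008 -0.989] yaw_y 93.7 q [ 0.028  1.192  0.284  0.004  1.516 -1.609] F [ 2.1 -1.1 -0.2] op 0.0 g 0.0
```

```bash
python3 -m handwheel '[[[40,0,5],0,1],[[40,0,5],0,1],[[40,0,5],0,1],[[40,0,5],0,1],[[40,0,5],0,1],[[40,0,5],0,1],[[40,0,5],0,1],[[40,0,5],0,1],[[40,0,5],0,1],[[40,0,5],0,1],[[40,0,5],0,1],[[40,0,5],0,1]]'; python3 st.py
```

```text
clock: 10.03
tool_pos: [1.2474, 0.0419, 0.267]
eef_rot: [-0.089, 2.723, 0.007]
force: [-0.0, -0.1, -1.0]
opening: 0.0003
grip_force: 0.0
t 10.03 pos [1.2474 0.0419 0.267 ] z [ 0.405  0.018 -0.914] yaw_y 93.6 q [ 0.012  1.365  0.002  0.013  1.358 -1.624] F [-0.  -0.1 -1. ] op 0.0 g 0.0
```

```bash
python3 -m handwheel '[[[40,0,5],0,1],[[40,0,5],0,1],[[40,0,5],0,1],[[40,0,5],0,1],[[40,0,5],0,1],[[40,0,5],0,1],[[40,0,5],0,1],[[40,0,5],0,1],[[40,0,5],0,1],[[40,0,5],0,1],[[40,0,5],0,1],[[40,0,5],0,1]]'; python3 st.py
```

```text
clock: 11.03
tool_pos: [1.3149, 0.031, 0.2669]
eef_rot: [-0.079, 2.454, 0.004]
force: [0.7, 0.4, 0.2]
opening: 0.0004
grip_force: 0.0
t 11.03 pos [1.3149 0.031  0.2669] z [ 0.633  0.023 -0.774] yaw_y 93.3 q [ 1.000e-03  1.398e+00  2.000e-03  2.600e-02  1.056e+00 -1.638e+00] F [0.7 0.4 0.2] op 0.0 g 0.0
```

```bash
python3 - <<'E'
from h import *
S=load("scene1");Q=lambda x,y:(x/2.5+150,y/2.5+130)
print("post base",plane(S,*Q(92,188),0)); print("post top",plane(S,*Q(80,30),.22))
T=load("top0")
for n,u,v,z in(("jar",533,350,.05),("compact",443,375,.014)): print(n,plane(T,u*.64,v*.64,z))
E
python3 -m handwheel '[[[-20,0,30],0,1],[[-35,0,20],0,1],[[-40,0,10],0,1],[[-40,0,5],0,1],[[-40,0,0],0,1],[[-40,-5,0],0,1],[[-40,-5,0],0,1],[[-40,-5,0],0,1],[[-40,-5,0],0,1],[[-40,-5,0],0,1],[[-40,-5,0],0,1],[[-40,-5,0],0,1]]'; python3 st.py
```

```text
post base [ 0.60771844 -0.24125435  0.        ]
post top [ 0.62051042 -0.20655442  0.22      ]
jar [ 0.44381692 -0.23379813  0.05      ]
compact [ 0.39725817 -0.0751455   0.014     ]
clock: 12.03
tool_pos: [0.951, -0.0031, 0.3038]
eef_rot: [-0.079, 2.454, 0.004]
force: [0.2, -0.3, 1.5]
opening: 0.0005
grip_force: 0.0
t 12.03 pos [ 0.951  -0.0031  0.3038] z [ 0.633  0.023 -0.774] yaw_y 93.3 q [-0.042  0.476  1.537  0.115  0.446 -1.763] F [ 0.2 -0.3  1.5] op 0.0 g 0.0
```

```bash
cat > kin.py <<'E'
import numpy as np
from scipy.optimize import least_squares
D=[([-.106,-.038,2.051,1.128],[.5069,-.0307,.3039]),([-.2,.148,2.074,.919],[.5304,-.0837,.1949]),([.319,.193,2.02,.93],[.5283,.1993,.1949]),([.227,-.123,2.098,1.166],[.4543,.1289,.3204]),([.048,.646,1.141,1.355],[.9103,.0669,.3192]),([.04,1.124,.323,1.695],[1.099,.0672,.3207]),([.034,1.321,.006,1.766],[1.1414,.0626,.2918]),([.027,1.34,.002,1.645],[1.174,.056,.275]),([.028,1.192,.284,1.516],[1.1559,.0562,.2721]),([.012,1.365,.002,1.358],[1.2474,.0419,.267]),([.001,1.398,.002,1.056],[1.3149,.031,.2669]),([1.246,.379,1.734,1.028],[.201,.67,.214])]
def fk(p,q):
    a,d,L1,L2,e,L3,o=p;q1,q2,q3,q5=q;s=q2+q3;t=s+q5
    r=a+L1*np.sin(q2)+L2*np.sin(s)+e*np.cos(s)+L3*np.sin(t);z=d+L1*np.cos(q2)+L2*np.cos(s)-e*np.sin(s)+L3*np.cos(t)
    return np.array([r*np.cos(q1)-o*np.sin(q1),r*np.sin(q1)+o*np.cos(q1),z])
f=lambda p:np.concatenate([fk(p,q)-x for q,x in D])
r=least_squares(f,[.1,.3,.5,.5,0,.2,0.02]);P=r.x
if __name__=="__main__":
    print(P.round(4),np.abs(r.fun).max())
    a,d,L1,L2,e,L3,o=P;L=np.hypot(L2,e);be=np.arctan2(e,L2)
    for R,z in((.62,.09),(.62,.039),(.56,.09),(.56,.25),(.56,.34),(.635,.039)):
        for th in(20,30,39,45):
            t=np.pi-np.radians(th);wr=R-L3*np.sin(t)-a;wz=z-L3*np.cos(t)-d;D2=np.hypot(wr,wz)
            c=(D2**2-L1**2-L**2)/(2*L1*L)
            if abs(c)>1: print(R,z,th,"out");continue
            k=np.arccos(c);q2=np.arctan2(wr,wz)-np.arctan2(L*np.sin(k),L1+L*np.cos(k));q3=k-be
            print(R,z,th,"q2 %.2f q3 %.2f q5 %.2f"%(q2,q3,t-q2-q3))
E
python3 kin.py
```

```text
[2.000e-04 3.193e-01 5.504e-01 6.039e-01 4.200e-02 2.690e-01 2.430e-02] 0.005393560117862368
0.62 0.09 20 q2 0.34 q3 2.13 q5 0.33
0.62 0.09 30 q2 0.32 q3 2.21 q5 0.09
0.62 0.09 39 q2 0.33 q3 2.28 q5 -0.15
0.62 0.09 45 q2 0.35 q3 2.31 q5 -0.31
0.62 0.039 20 q2 0.43 q3 2.13 q5 0.23
0.62 0.039 30 q2 0.43 q3 2.21 q5 -0.02
0.62 0.039 39 q2 0.45 q3 2.27 q5 -0.25
0.62 0.039 45 q2 0.48 q3 2.30 q5 -0.42
0.56 0.09 20 q2 0.26 q3 2.24 q5 0.29
0.56 0.09 30 q2 0.24 q3 2.32 q5 0.05
0.56 0.09 39 q2 0.26 q3 2.39 q5 -0.19
0.56 0.09 45 q2 0.29 q3 2.42 q5 -0.36
0.56 0.25 20 q2 -0.03 q3 2.18 q5 0.64
0.56 0.25 30 q2 -0.08 q3 2.27 q5 0.43
0.56 0.25 39 q2 -0.10 q3 2.34 q5 0.22
0.56 0.25 45 q2 -0.11 q3 2.39 q5 0.07
0.56 0.34 20 q2 -0.13 q3 2.10 q5 0.83
0.56 0.34 30 q2 -0.20 q3 2.19 q5 0.62
0.56 0.34 39 q2 -0.24 q3 2.27 q5 0.43
0.56 0.34 45 q2 -0.27 q3 2.32 q5 0.30
0.635 0.039 20 q2 0.45 q3 2.10 q5 0.25
0.635 0.039 30 q2 0.44 q3 2.18 q5 -0.00
0.635 0.039 39 q2 0.46 q3 2.24 q5 -0.24
0.635 0.039 45 q2 0.49 q3 2.27 q5 -0.40
```

```bash
cat > ik.py <<'E'
import numpy as np
from kin import P
a,d,L1,L2,e,L3,o=P;L=np.hypot(L2,e);be=np.arctan2(e,L2)
def ik(tcp,zd):
    w=np.array(tcp)-L3*zd;h=np.hypot(w[0],w[1]);q1=np.arctan2(w[1],w[0])-np.arcsin(o/h)
    R=np.sqrt(h*h-o*o)-a;Z=w[2]-d;c=(R*R+Z*Z-L1**2-L**2)/(2*L1*L)
    if abs(c)>1:return None
    k=np.arccos(c);q2=np.arctan2(R,Z)-np.arctan2(L*np.sin(k),L1+L*np.cos(k));q3=k-be;s=q2+q3
    u=np.array([np.cos(q1),np.sin(q1),0]);v=np.array([-u[1],u[0],0]);k3=np.array([0,0,1.])
    f=np.sin(s)*u+np.cos(s)*k3;g=np.cos(s)*u-np.sin(s)*k3 # g: dir at s-90
    # q4=0,q5>0 bends toward angle s+q5 : direction g' = d f/ds = cos s u - sin s k
    return q1,q2,q3,np.arctan2(zd@v,zd@g),np.arccos(np.clip(zd@f,-1,1))
bar0=np.array([.609,-.124]);by=np.array([-.03,.9995]);bx=np.array([.9995,.03])
xs,ys,zs=np.meshgrid(np.linspace(-.038,.038,9),np.linspace(-.089,.089,23),np.linspace(-.269,-.079,24),indexing='ij')
B=np.c_[xs.ravel(),ys.ravel(),zs.ravel()]
F=np.array([(x,y,z) for x in(-.016,.016) for y in(-.014,.014) for z in np.linspace(-.079,0,9)]);B=np.r_[B,F]
def frame(lean,az):
    l,z=np.radians([lean,az]);zd=np.array([np.sin(l)*np.cos(z),np.sin(l)*np.sin(z),-np.cos(l)])
    y=np.array([-np.sin(z),np.cos(z),0]);return np.c_[np.cross(y,zd),y,zd]
def clear(tcp,R):
    W=B@R.T+tcp;r=W[:,:2]-bar0;dx=np.abs(r@bx)-.012;dy=np.abs(r@by)-.118;dz=np.abs(W[:,2]-.23)-.010
    D=np.maximum(np.c_[dx,dy,dz],0);bar=np.linalg.norm(D,axis=1).min()
    p=np.linalg.norm(W[:,:2]-[.609,-.232],axis=1)[W[:,2]<.24].min()-.008
    return bar,p,W[:,2].min()
if __name__=="__main__":
    print("check",ik([.951,-.0031,.3038],np.array([.633,.023,-.774])))
    for nm,t in(("L",(.621,-.064,.039)),("R",(.625,-.116,.039)),("Lhi",(.621,-.064,.085)),("Rentry",(.56,-.116,.085)),("Rentry",(.56,-.116,.28))):
        for lean in(32,39,45,50):
            for az in(-60,-45,-30,30,45,60):
                R=frame(lean,az);q=ik(t,R[:,2])
                if q and q[4]>.32 and q[2]<2.6 and -1.04<q[3]<4.1: print(nm,lean,az,np.round(q,2),"clr bar %.3f post %.3f zmin %.3f"%clear(np.array(t),R))
E
python3 ik.py
```

```text
check (np.float64(-0.04301403310639937), np.float64(0.4761608753613009), np.float64(1.5367602700060004), np.float64(0.1163713298247005), np.float64(0.4467062992360679))
L 32 30 [-0.31  0.47  2.15  1.28  0.42] clr bar 0.000 post 0.042 zmin 0.031
L 32 45 [-0.35  0.5   2.09  1.08  0.58] clr bar 0.000 post 0.013 zmin 0.031
L 32 60 [-0.37  0.53  2.02  0.91  0.72] clr bar 0.000 post -0.006 zmin 0.031
L 39 30 [-0.35  0.49  2.18  1.58  0.5 ] clr bar 0.015 post 0.042 zmin 0.029
L 39 45 [-0.4   0.52  2.11  1.29  0.65] clr bar 0.000 post 0.013 zmin 0.029
L 39 60 [-0.42  0.56  2.02  1.06  0.8 ] clr bar 0.000 post -0.007 zmin 0.029
L 45 30 [-0.39  0.52  2.2   1.76  0.6 ] clr bar 0.033 post 0.042 zmin 0.028
L 45 45 [-0.43  0.55  2.12  1.42  0.74] clr bar 0.005 post 0.013 zmin 0.028
L 45 60 [-0.45  0.6   2.03  1.16  0.88] clr bar 0.000 post -0.007 zmin 0.028
L 50 30 [-0.41  0.55  2.21  1.86  0.7 ] clr bar 0.048 post 0.043 zmin 0.027
L 50 45 [-0.46  0.59  2.12  1.5   0.82] clr bar 0.021 post 0.013 zmin 0.027
L 50 60 [-0.48  0.63  2.02  1.23  0.95] clr bar 0.000 post -0.006 zmin 0.027
R 32 30 [-0.4  
[... 2879 characters left out ...]
st 0.004 zmin 0.073Traceback (most recent call last):
  File "ik.py", line 31, in <module>
    if q and q[4]>.32 and q[2]<2.6 and -1.04<q[3]<4.1: print(nm,lean,az,np.round(q,2),"clr bar %.3f post %.3f zmin %.3f"%clear(np.array(t),R))
                                                                                                                         ~~~~~^^^^^^^^^^^^^^^
  File "ik.py", line 23, in clear
    p=np.linalg.norm(W[:,:2]-[.609,-.232],axis=1)[W[:,2]<.24].min()-.008
      ~~~~~~~~~~~~~~~~~~~~~~~~~~~~~~~~~~~~~~~~~~~~~~~~~~~~~~~~~~~^^
    return umr_minimum(a, axis, None, out, keepdims, initial, where)
ValueError: zero-size array to reduction operation minimum which has no identity
```

```bash
python3 - <<'E'
from ik import *
def row(t,lean,azs):
    for az in azs:
        R=frame(lean,az);q=ik(t,R[:,2])
        if q is None: print(t,lean,az,"out");continue
        try:c="bar %.3f post %.3f zmin %.3f"%clear(np.array(t),R)
        except ValueError:c="high"
        print(t,lean,az,np.round(q,2),c)
for lean in(48,53):
    row((.9,-.09,.30),lean,(0,20,40,60)); row((.6,-.09,.35),lean,(20,40,60)); row((.53,-.09,.28),lean,(20,40,60));row((.53,-.09,.20),lean,(20,40,60))
    row((.53,-.09,.09),lean,(0,10,20,30,40,50)); row((.622,-.064,.09),lean,(0,10,20)); row((.622,-.064,.04),lean,(0,10,20));row((.625,-.116,.09),lean,(0,10,20)); row((.625,-.116,.04),lean,(0,10,20))
E
```

```text
(0.9, -0.09, 0.3) 48 0 [-0.16  0.39  1.72  0.55  0.23] high
(0.9, -0.09, 0.3) 48 20 [-0.25  0.43  1.67  1.    0.52] high
(0.9, -0.09, 0.3) 48 40 [-0.32  0.5   1.56  1.    0.85] high
(0.9, -0.09, 0.3) 48 60 [-0.35  0.6   1.4   0.92  1.16] high
(0.6, -0.09, 0.35) 48 20 [-0.42 -0.11  2.2   1.02  0.65] high
(0.6, -0.09, 0.35) 48 40 [-0.5  -0.01  2.11  1.    0.97] high
(0.6, -0.09, 0.35) 48 60 [-0.53  0.11  1.98  0.91  1.23] high
(0.53, -0.09, 0.28) 48 20 [-0.5  -0.14  2.37  1.19  0.64] high
(0.53, -0.09, 0.28) 48 40 [-0.58 -0.02  2.26  1.07  0.95] high
(0.53, -0.09, 0.28) 48 60 [-0.6   0.1   2.14  0.92  1.19] high
(0.53, -0.09, 0.2) 48 20 [-0.5   0.04  2.41  1.47  0.59] bar 0.052 post 0.113 zmin 0.188
(0.53, -0.09, 0.2) 48 40 [-0.58  0.13  2.3   1.2   0.87] bar 0.050 post 0.073 zmin 0.188
(0.53, -0.09, 0.2) 48 60 [-0.6   0.23  2.17  0.99  1.1 ] bar 0.025 post 0.042 zmin 0.188
(0.53, -0.09, 0.09) 48 0 [-0.34  0.29  2.47  2.6   0.49] bar 0.108 post 0.116 zmin 0.078
(0.53, -0.09, 0.09) 48 10 [-0.43  0.3   2.45  2.21  0.55] bar 0.099 post 0.100 zmin 0.078
(0.53, -0.09, 0.09) 48 20 [-0.5   0.
[... 3247 characters left out ...]
   0.54  2.3   2.51  0.67] bar 0.081 post 0.066 zmin 0.027
(0.622, -0.064, 0.04) 53 20 [-0.37  0.55  2.27  2.19  0.71] bar 0.070 post 0.056 zmin 0.027
(0.625, -0.116, 0.09) 53 0 [-0.33  0.42  2.31  2.62  0.55] bar 0.047 post 0.028 zmin 0.077
(0.625, -0.116, 0.09) 53 10 [-0.41  0.43  2.29  2.25  0.6 ] bar 0.041 post 0.015 zmin 0.077
(0.625, -0.116, 0.09) 53 20 [-0.47  0.45  2.24  1.95  0.68] bar 0.030 post 0.007 zmin 0.077
(0.625, -0.116, 0.04) 53 0 [-0.33  0.54  2.29  2.69  0.64] bar 0.087 post 0.028 zmin 0.027
(0.625, -0.116, 0.04) 53 10 [-0.41  0.55  2.27  2.36  0.67] bar 0.081 post 0.015 zmin 0.027
(0.625, -0.116, 0.04) 53 20 [-0.47  0.57  2.23  2.05  0.72] bar 0.069 post 0.007 zmin 0.027
```

```bash
python3 -m handwheel '[[[40,0,0],0,1],[[40,0,0],0,1],[[40,0,0],0,1],[[40,0,0],0,1],[[40,0,0],0,1],[[40,0,0],0,1],[[40,0,0],0,1],[[40,0,0],0,1],[[40,0,0],0,1],[[40,0,5],0,1],[[40,0,5],0,1],[[40,0,5],0,1]]'; python3 st.py; python3 -m handwheel '[[[40,0,5],0,1],[[40,0,5],0,1],[[40,0,5],0,1],[[40,0,5],0,1],[[40,0,5],0,1],[[40,0,5],0,1]]'; python3 st.py
```

```text
clock: 13.03
tool_pos: [1.3144, -0.0028, 0.3081]
eef_rot: [-0.079, 2.43, 0.004]
force: [57.7, -0.2, 124.6]
opening: 0.0003
grip_force: 0.0
t 13.03 pos [ 1.3144 -0.0028  0.3081] z [ 0.652  0.024 -0.758] yaw_y 93.3 q [-0.029  1.366  0.     0.048  1.066 -1.672] F [ 57.7  -0.2 124.6] op 0.0 g 0.0
clock: 13.53
tool_pos: [1.3424, -0.0012, 0.3106]
eef_rot: [-0.072, 2.303, -0.003]
force: [-0.3, 0.4, 0.2]
opening: 0.0004
grip_force: 0.0
t 13.53 pos [ 1.3424e+00 -1.2000e-03  3.1060e-01] z [ 0.743  0.021 -0.669] yaw_y 92.9 q [-2.600e-02  1.385e+00  1.000e-03  5.100e-02  9.190e-01 -1.673e+00] F [-0.3  0.4  0.2] op 0.0 g 0.0
```

The wrist reading spiked to about 137 N when the elbow hit its stretch stop at speed. That may count against the 120 N limit and can't be undone, so I'll move more gently from here.

```bash
python3 -m handwheel '[[[-5,0,5],0,1],[[-10,0,10],1,1],[[-15,0,10],2,1],[[-20,-2,5],4,1],[[-25,-4,5],5,1],[[-30,-5,0],5,1],[[-30,-5,0],5,1],[[-30,-5,0],5,1],[[-30,-5,0],5,1],[[-30,-5,0],4,1],[[-30,-5,0],4,1],[[-30,-5,0],0,1]]'; python3 st.py
```

```text
clock: 14.53
tool_pos: [1.0571, -0.0444, 0.3448]
eef_rot: [-0.87, 2.163, 0.346]
force: [0.2, 0.1, -0.1]
opening: 0.0002
grip_force: 0.0
t 14.53 pos [ 1.0571 -0.0444  0.3448] z [ 0.556  0.491 -0.671] yaw_y 133.1 q [-0.217  0.706  1.154  0.858  0.914 -2.97 ] F [ 0.2  0.1 -0.1] op 0.0 g 0.0
```

```bash
python3 - <<'E'
from ik import *
for x in(1.0,.88):
  for az in(40,0,-20,-45,-70,-90,-120,-150,-180):
    q=ik((x,-.07,.36),frame(48,az)[:,2]);print(x,az,None if q is None else np.round(q,2))
E
```

```text
1.0 40 [-0.26  0.6   1.3   0.89  0.9 ]
1.0 0 [-0.12  0.49  1.47  0.25  0.36]
1.0 -20 [-0.03  0.5   1.44 -0.57  0.44]
1.0 -45 [ 0.05  0.59  1.32 -0.87  0.81]
1.0 -70 [ 0.1   0.72  1.1  -0.87  1.22]
1.0 -90 [ 0.11  0.86  0.87 -0.83  1.54]
1.0 -120 [ 0.07  1.14  0.38 -0.76  2.04]
1.0 -150 None
1.0 -180 None
0.88 40 [-0.3   0.41  1.58  0.95  0.87]
0.88 0 [-0.14  0.3   1.73  0.36  0.3 ]
0.88 -20 [-0.04  0.31  1.72 -0.67  0.38]
0.88 -45 [ 0.06  0.39  1.61 -0.94  0.76]
0.88 -70 [ 0.11  0.52  1.42 -0.91  1.16]
0.88 -90 [ 0.12  0.63  1.24 -0.84  1.45]
0.88 -120 [ 0.08  0.81  0.95 -0.69  1.86]
0.88 -150 [ 0.01  0.97  0.68 -0.47  2.2 ]
0.88 -180 [-0.09  1.05  0.53 -0.09  2.39]
```

```bash
python3 -m handwheel '[[[-10,0,2],-2,1],[[-10,0,2],-5,1],[[-10,-2,2],-7,1],[[-10,-2,2],-7,1],[[-10,-2,2],-7,1],[[0,0,0],-6,1],[[0,0,0],-6,1],[[0,0,0],-6,1],[[0,0,0],-6,1],[[0,0,0],-6,1],[[0,0,0],-7,1],[[0,0,0],-7,1]]'; python3 st.py; python3 -m handwheel '[[[0,0,0],-7,1],[[0,0,0],-7,1],[[0,0,0],-7,1],[[0,0,0],-7,1],[[0,0,0],-7,1],[[-20,0,0],-7,1],[[-25,0,0],-7,1],[[-25,0,0],-7,1],[[-25,0,0],-7,1],[[-20,0,0],-7,1],[[0,0,0],-7,1],[[0,0,0],-7,1]]'; python3 st.py
```

```text
clock: 15.53
tool_pos: [1.0061, -0.0484, 0.3501]
eef_rot: [0.216, 2.325, -0.125]
force: [-0.3, 0.2, 0.8]
opening: 0.0005
grip_force: 0.0
t 15.53 pos [ 1.0061 -0.0484  0.3501] z [ 0.707 -0.157 -0.689] yaw_y 78.8 q [-0.036  0.513  1.438 -0.336  0.409 -1.167] F [-0.3  0.2  0.8] op 0.001 g 0.0
clock: 16.53
tool_pos: [0.8898, -0.0462, 0.3477]
eef_rot: [1.756, 1.765, -0.755]
force: [-0.2, -0.4, 0.2]
opening: 0.0007
grip_force: 0.0
t 16.53 pos [ 0.8898 -0.0462  0.3477] z [-0.015 -0.713 -0.701] yaw_y -0.2 q [ 0.135  0.664  1.202 -0.786  1.473  0.293] F [-0.2 -0.4  0.2] op 0.001 g 0.0
```

```bash
python3 -m handwheel '[[[0,0,0],-7,1],[[0,0,0],-7,1],[[0,0,0],-7,1],[[0,0,0],-7,1],[[0,0,0],-7,1],[[0,0,0],-7,1],[[0,0,0],-7,1],[[0,0,0],-7,1],[[0,0,0],-7,1],[[0,0,0],-7,1],[[0,0,0],-7,1],[[0,0,0],-7,1]]'; python3 st.py; python3 -m handwheel '[[[0,0,0],-5,1],[[10,0,0],-2,1],[[15,0,0],0,1],[[15,0,0],0,1],[[15,0,0],0,1],[[15,0,0],0,1],[[15,0,0],0,1],[[15,0,0],0,1]]'; python3 st.py
```

```text
clock: 17.53
tool_pos: [0.8902, -0.0475, 0.3458]
eef_rot: [2.88, 0.16, -1.202]
force: [0.2, 0.5, -0.3]
opening: 0.0006
grip_force: 0.0
t 17.53 pos [ 0.8902 -0.0475  0.3458] z [-0.708 -0.055 -0.704] yaw_y -84.2 q [-0.052  1.051  0.545 -0.126  2.327  1.359] F [ 0.2  0.5 -0.3] op 0.001 g 0.0
clock: 18.2
tool_pos: [0.947, -0.0459, 0.3349]
eef_rot: [-2.881, 0.008, 1.18]
force: [0.2, -0.4, 1.2]
opening: 0.0006
grip_force: 0.0
t 18.2 pos [ 0.947  -0.0459  0.3349] z [-0.701  0.028 -0.713] yaw_y -90.9 q [-6.700e-02  1.353e+00  2.000e-03 -3.600e-02  2.564e+00  1.487e+00] F [ 0.2 -0.4  1.2] op 0.001 g 0.0
```

```bash
for i in 1; do python3 -m handwheel '[[[30,0,4],0,1],[[30,0,4],0,1],[[30,0,4],0,1],[[30,0,4],0,1],[[30,0,4],0,1],[[30,0,4],0,1],[[30,0,4],0,1],[[30,0,4],0,1],[[30,0,4],0,1],[[30,0,4],0,1],[[30,0,4],0,1],[[30,0,4],0,1]]'; done; python3 st.py
```

```text
clock: 19.2
tool_pos: [0.976, -0.0326, 0.3203]
eef_rot: [-2.966, 0.009, 0.964]
force: [-0.1, -0.2, -0.7]
opening: 0.0008
grip_force: 0.0
t 19.2 pos [ 0.976  -0.0326  0.3203] z [-0.588  0.023 -0.809] yaw_y -90.7 q [-5.500e-02  1.343e+00  1.000e-03 -1.400e-02  2.426e+00  1.514e+00] F [-0.1 -0.2 -0.7] op 0.001 g 0.0
```

```bash
python3 -m handwheel '[[[40,0,5],0,1],[[40,0,5],0,1],[[40,0,5],0,1],[[40,0,5],0,1],[[40,0,5],0,1],[[40,0,5],0,1],[[40,0,5],0,1],[[40,0,5],0,1],[[40,0,5],0,1],[[40,0,5],0,1],[[40,0,5],0,1],[[40,0,5],0,1]]' >/dev/null; python3 st.py; python3 -m handwheel '[[[40,0,5],0,1],[[40,0,5],0,1],[[40,0,5],0,1],[[40,0,5],0,1],[[40,0,5],0,1],[[40,0,5],0,1],[[40,0,5],0,1],[[40,0,5],0,1],[[40,0,5],0,1],[[40,0,5],0,1],[[40,0,5],0,1],[[40,0,5],0,1]]' >/dev/null; python3 st.py
```

```text
t 20.2 pos [ 1.0297 -0.0207  0.2936] z [-0.386  0.019 -0.922] yaw_y -90.6 q [-4.300e-02  1.339e+00  2.000e-03  3.000e-03  2.197e+00  1.536e+00] F [0.7 0.1 0.1] op 0.0 g 0.0
t 21.2 pos [ 1.099  -0.0131  0.271 ] z [-0.132  0.016 -0.991] yaw_y -90.6 q [-0.036  1.343  0.002  0.012  1.93   1.547] F [-0.4 -0.3 -0.3] op 0.0 g 0.0
```

```bash
python3 -m handwheel '[[[40,0,6],0,1],[[40,0,6],0,1],[[40,0,6],0,1],[[40,0,6],0,1],[[40,0,6],0,1],[[40,0,6],0,1],[[40,0,6],0,1],[[40,0,6],0,1],[[40,0,6],0,1],[[40,0,6],0,1],[[40,0,6],0,1],[[40,0,6],0,1]]' >/dev/null; python3 st.py; python3 -m handwheel '[[[40,0,6],0,1],[[40,0,6],0,1],[[40,0,6],0,1],[[40,0,6],0,1],[[40,0,6],0,1],[[40,0,6],0,1],[[40,0,6],0,1],[[40,0,6],0,1],[[40,0,6],0,1],[[40,0,6],0,1],[[40,0,6],0,1],[[40,0,6],0,1]]' >/dev/null; python3 st.py;  python3 -m handwheel '[[[40,0,6],0,1],[[40,0,6],0,1],[[40,0,6],0,1],[[40,0,6],0,1],[[40,0,6],0,1],[[40,0,6],0,1],[[40,0,6],0,1],[[40,0,6],0,1],[[40,0,6],0,1],[[40,0,6],0,1],[[40,0,6],0,1],[[40,0,6],0,1]]' >/dev/null; python3 st.py
```

```text
t 22.2 pos [ 1.1762 -0.008   0.2651] z [ 0.15   0.013 -0.989] yaw_y -90.6 q [-0.031  1.349  0.002  0.018  1.641  1.554] F [-0.3 -1.1 -0.6] op 0.001 g 0.0
t 23.2 pos [ 1.2529 -0.0047  0.266 ] z [ 0.421  0.011 -0.907] yaw_y -90.5 q [-0.027  1.367  0.002  0.023  1.338  1.556] F [ 0.4  0.  -0.5] op 0.0 g 0.0
t 24.2 pos [ 1.3177 -0.0026  0.276 ] z [ 0.646  0.008 -0.763] yaw_y -90.5 q [-0.025  1.392  0.002  0.028  1.046  1.556] F [ 0.3 -0.1  0.4] op 0.001 g 0.0
```

```bash
python3 -m handwheel '[[[40,0,6],0,1],[[40,0,6],0,1],[[40,0,6],0,1],[[40,0,6],0,1],[[40,0,6],0,1],[[40,0,6],0,1],[[40,0,6],0,1],[[40,0,6],0,1],[[20,0,6],0,1],[[5,0,6],0,1]]' >/dev/null; python3 st.py;  python3 -m handwheel '[[[-5,0,5],0,1],[[-10,0,10],1,1],[[-15,0,10],2,1],[[-20,-2,10],4,1],[[-25,-4,10],5,1],[[-30,-5,10],5,1],[[-30,-5,5],5,1],[[-30,-5,0],5,1],[[-30,-5,0],5,1],[[-30,-5,0],4,1],[[-30,-5,0],4,1],[[-30,-5,0],0,1]]'; python3 st.py
```

```text
t 25.03 pos [ 1.3515 -0.0015  0.2952] z [ 0.765  0.006 -0.644] yaw_y -90.4 q [-0.023  1.403  0.003  0.032  0.865  1.554] F [ 1.  -1.1 -0.1] op 0.001 g 0.0
clock: 26.03
tool_pos: [1.0653, -0.0442, 0.3576]
eef_rot: [-2.45, -0.875, -1.134]
force: [0.7, -1.0, 0.3]
opening: 0.0003
grip_force: 0.0
t 26.03 pos [ 1.0653 -0.0442  0.3576] z [ 0.582  0.499 -0.642] yaw_y -50.2 q [-0.219  0.706  1.146  0.897  0.902  0.225] F [ 0.7 -1.   0.3] op 0.0 g 0.0
```

```bash
python3 -m handwheel '[[[-35,-3,0],0,1],[[-35,-3,0],0,1],[[-35,-3,0],0,1],[[-35,-3,0],0,1],[[-35,-3,0],0,1],[[-35,-3,0],0,1],[[-35,-3,0],0,1],[[-35,-3,0],0,1],[[-35,-3,0],0,1],[[-35,-3,0],0,1],[[-35,-3,0],0,1],[[-35,-3,0],0,1]]'; python3 st.py; python3 -m handwheel '[[[-35,-3,0],0,1],[[-35,-3,0],0,1],[[-30,-3,0],0,1],[[-20,-3,0],0,1],[[-5,0,0],0,1],[[0,0,0],0,1]]'; python3 st.py
```

```text
clock: 27.03
tool_pos: [0.6449, -0.0785, 0.3575]
eef_rot: [-2.453, -0.872, -1.135]
force: [-0.4, -0.8, -0.1]
opening: 0.0003
grip_force: 0.0
t 27.03 pos [ 0.6449 -0.0785  0.3575] z [ 0.583  0.497 -0.643] yaw_y -50.4 q [-0.454  0.054  2.041  1.05   0.943 -0.177] F [-0.4 -0.8 -0.1] op 0.0 g 0.0
clock: 27.53
tool_pos: [0.5211, -0.0909, 0.3576]
eef_rot: [-2.454, -0.87, -1.136]
force: [-0.4, 0.4, 0.5]
opening: 0.0006
grip_force: 0.0
t 27.53 pos [ 0.5211 -0.0909  0.3576] z [ 0.584  0.496 -0.643] yaw_y -50.5 q [-0.606 -0.143  2.228  1.012  1.061 -0.248] F [-0.4  0.4  0.5] op 0.001 g 0.0
```

```bash
python3 -m handwheel '[[[0,0,-20],0,1],[[0,0,-30],0,1],[[0,0,-30],0,1],[[0,0,-30],0,1],[[0,0,-30],0,1],[[0,0,-30],0,1],[[0,0,-30],0,1],[[0,0,-30],0,1],[[0,0,-20],0,1],[[0,0,-15],0,1],[[0,0,0],0,1]]'; python3 st.py; python3 -m handwheel '[[[0,0,0],-3,1],[[0,0,0],-4,1],[[0,0,0],-4,1],[[0,0,0],-4,1],[[0,0,0],-4,1],[[0,0,0],-4,1],[[0,0,0],-4,1],[[0,0,0],-4,1],[[0,0,0],-3,1],[[0,0,0],-2,1],[[0,0,0],0,1]]'; python3 st.py
```

```text
clock: 28.45
tool_pos: [0.5215, -0.09, 0.0887]
eef_rot: [-2.452, -0.869, -1.128]
force: [-0.3, 0.1, -0.6]
opening: 0.0007
grip_force: 0.0
t 28.45 pos [ 0.5215 -0.09    0.0887] z [ 0.58   0.498 -0.644] yaw_y -50.4 q [-0.604  0.393  2.313  1.442  0.842 -0.963] F [-0.3  0.1 -0.6] op 0.001 g 0.0
clock: 29.37
tool_pos: [0.5226, -0.0898, 0.0926]
eef_rot: [-2.807, -0.075, -1.31]
force: [0.1, 1.1, -0.3]
opening: 0.0006
grip_force: 0.0
t 29.37 pos [ 0.5226 -0.0898  0.0926] z [ 0.765  0.06  -0.642] yaw_y -86.4 q [-0.392  0.295  2.488  2.445  0.572 -1.248] F [ 0.1  1.1 -0.3] op 0.001 g 0.0
```

```bash
python3 -m handwheel '[[[10,4,0],0,1],[[15,4,0],0,1],[[20,6,0],0,1],[[20,6,0],0,1],[[20,6,0],0,1],[[12,0,0],0,1],[[0,0,0],0,1]]'; python3 st.py; python3 - <<'E'
from cell import *;from h import *
S=read_camera("scene");np.save("pics/scene2.npy",S,allow_pickle=True)
a=cv2.resize(S["pixels"][120:270,120:320],None,fx=4,fy=4,interpolation=cv2.INTER_CUBIC)
for X in([.6195,-.0635,.092],[.6195,-.0635,.03]):
    u=(proj(S,X)-[120,120])*4;print(u);cv2.circle(a,tuple(int(i) for i in u),3,(255,0,0),-1)
cv2.imwrite("pics/s2.png",a)
E
```

```text
clock: 29.95
tool_pos: [0.6218, -0.0645, 0.0927]
eef_rot: [-2.805, -0.078, -1.312]
force: [0.9, 0.1, 0.0]
opening: 0.0005
grip_force: 0.0
t 29.95 pos [ 0.6218 -0.0645  0.0927] z [ 0.765  0.061 -0.641] yaw_y -86.3 q [-0.247  0.381  2.323  2.575  0.477 -1.246] F [0.9 0.1 0. ] op 0.001 g 0.0
[362.90662442 382.20133567]
[366.29956301 461.46823891]
```

View pics/s2.png

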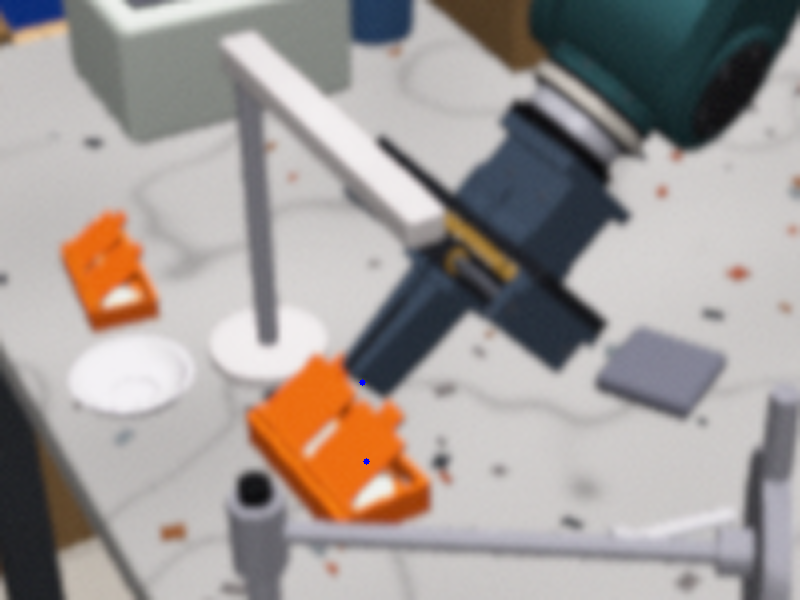

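```bash
python3 -m handwheel '[[[0,0,-8],0,1],[[0,0,-8],0,1],[[0,0,-6],0,1],[[0,0,-6],0,1],[[0,0,-5],0,1],[[0,0,0],0,1]]'; python3 -m handwheel '[[[0,0,-4],0,1],[[0,0,-4],0,1],[[0,0,0],0,1]]'; python3 st.py
```

```text
clock: 30.5
tool_pos: [0.6181, -0.0647, 0.0574]
eef_rot: [-2.808, -0.075, -1.306]
force: [0.5, -1.4, 3.5]
opening: 0.0006
grip_force: 2.1
clock: 30.75
tool_pos: [0.618, -0.0646, 0.0497]
eef_rot: [-2.809, -0.075, -1.306]
force: [0.3, -0.7, -0.6]
opening: 0.0006
grip_force: 0.2
t 30.75 pos [ 0.618  -0.0646  0.0497] z [ 0.763  0.06  -0.644] yaw_y -86.4 q [-0.248  0.484  2.315  2.657  0.555 -1.34 ] F [ 0.3 -0.7 -0.6] op 0.001 g 0.2
```

```bash
python3 -m handwheel '[[[0,0,-3],0,1],[[0,0,-2],0,1],[[0,0,0],0,1]]'; python3 -m handwheel '[[[0,0,-2],0,1],[[0,0,-2],0,1],[[0,0,0],0,1]]'; python3 - <<'E'
from cell import *;from h import *
S=read_camera("scene");np.save("pics/scene3.npy",S,allow_pickle=True)
cv2.imwrite("pics/s3.png",cv2.resize(S["pixels"][190:270,160:260],None,fx=6,fy=6,interpolation=cv2.INTER_CUBIC))
E
```

```text
clock: 31.0
tool_pos: [0.6182, -0.0645, 0.045]
eef_rot: [-2.808, -0.075, -1.306]
force: [-0.5, -0.6, -0.8]
opening: 0.0006
grip_force: 0.0
clock: 31.25
tool_pos: [0.6187, -0.0646, 0.0415]
eef_rot: [-2.807, -0.075, -1.308]
force: [-0.6, 1.0, 4.3]
opening: 0.0007
grip_force: 1.9
```

View pics/s3.png

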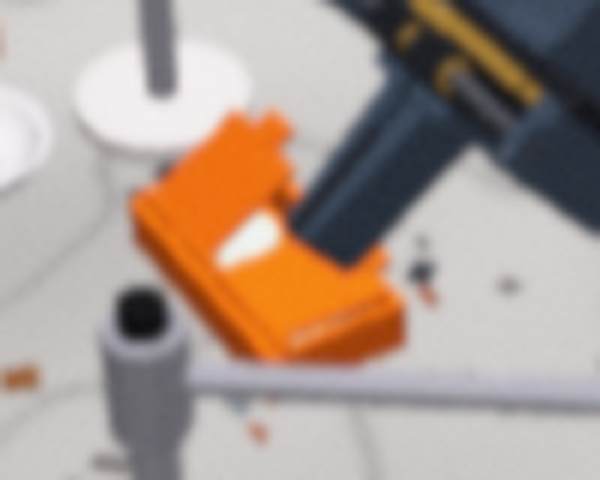

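```bash
python3 -m handwheel '[[[0,0,8],0,1],[[0,0,15],0,1],[[0,0,15],0,1],[[0,0,13],0,1],[[2,-13,0],0,1],[[2,-13,0],0,1],[[2,-13,0],0,1],[[1,-12,0],0,1],[[0,0,0],0,1]]'; python3 st.py
```

```text
clock: 32.05
tool_pos: [0.6259, -0.1173, 0.0934]
eef_rot: [-2.809, -0.074, -1.309]
force: [0.3, 0.4, -0.1]
opening: 0.0002
grip_force: 0.0
t 32.05 pos [ 0.6259 -0.1173  0.0934] z [ 0.764  0.058 -0.643] yaw_y -86.5 q [-0.359  0.395  2.291  2.383  0.489 -1.141] F [ 0.3  0.4 -0.1] op 0.0 g 0.0
```

```bash
python3 -m handwheel '[[[0,0,-8],0,1],[[0,0,-8],0,1],[[0,0,-6],0,1],[[0,0,-6],0,1],[[0,0,-5],0,1],[[0,0,-4],0,1],[[0,0,-4],0,1],[[0,0,0],0,1]]'; python3 -m handwheel '[[[0,0,-3],0,1],[[0,0,-2],0,1],[[0,0,0],0,1]]'; python3 -m handwheel '[[[0,0,-2],0,1],[[0,0,-1],0,1],[[0,0,0],0,1]]'; python3 st.py
```

```text
clock: 32.72
tool_pos: [0.6252, -0.1151, 0.0504]
eef_rot: [-2.808, -0.076, -1.306]
force: [-0.5, 0.5, 3.0]
opening: 0.0007
grip_force: 0.9
clock: 32.97
tool_pos: [0.6252, -0.1154, 0.0459]
eef_rot: [-2.808, -0.075, -1.306]
force: [0.1, 0.0, -0.4]
opening: 0.0004
grip_force: 0.0
clock: 33.22
tool_pos: [0.6254, -0.1155, 0.0433]
eef_rot: [-2.808, -0.075, -1.307]
force: [-0.2, -0.2, -0.0]
opening: 0.0006
grip_force: 0.0
t 33.22 pos [ 0.6254 -0.1155  0.0433] z [ 0.763  0.06  -0.643] yaw_y -86.4 q [-0.356  0.515  2.276  2.499  0.568 -1.274] F [-0.2 -0.2 -0. ] op 0.001 g 0.0
```

Snapped. Now back up and out, then look.

```bash
python3 -m handwheel '[[[0,0,-2],0,1],[[0,0,0],0,1],[[0,0,8],0,1],[[0,0,15],0,1],[[0,0,15],0,1],[[0,0,13],0,1],[[-20,0,0],0,1],[[-30,0,0],0,1],[[-30,0,0],0,1],[[-30,0,0],0,1],[[-10,0,0],0,1],[[0,0,0],0,1]]'; python3 st.py; python3 - <<'E'
from cell import *;from h import *
S=read_camera("scene");cv2.imwrite("pics/s4.png",cv2.resize(S["pixels"][125:345,120:400],(764,600),interpolation=cv2.INTER_CUBIC))
print(plane(S,316,218.6,.235))
T=read_camera("top");h=cv2.cvtColor(S["pixels"],cv2.COLOR_BGR2HSV);m=cv2.inRange(h,(8,70,120),(25,170,255));k,_,st,ce=cv2.connectedComponentsWithStats(m)
print([ce[i].round(1).tolist() for i in range(1,k) if st[i,4]>60 and 280<ce[i][1]<320])
E
```

```text
clock: 34.22
tool_pos: [0.5033, -0.1154, 0.0924]
eef_rot: [-2.809, -0.073, -1.305]
force: [0.2, -0.1, -0.9]
opening: 0.0005
grip_force: 0.0
t 34.22 pos [ 0.5033 -0.1154  0.0924] z [ 0.763  0.059 -0.644] yaw_y -86.5 q [-0.486  0.286  2.503  2.325  0.595 -1.21 ] F [ 0.2 -0.1 -0.9] op 0.001 g 0.0
[0.52909496 0.20276286 0.235     ]
[[305.8, 299.9]]
```

View pics/s4.png

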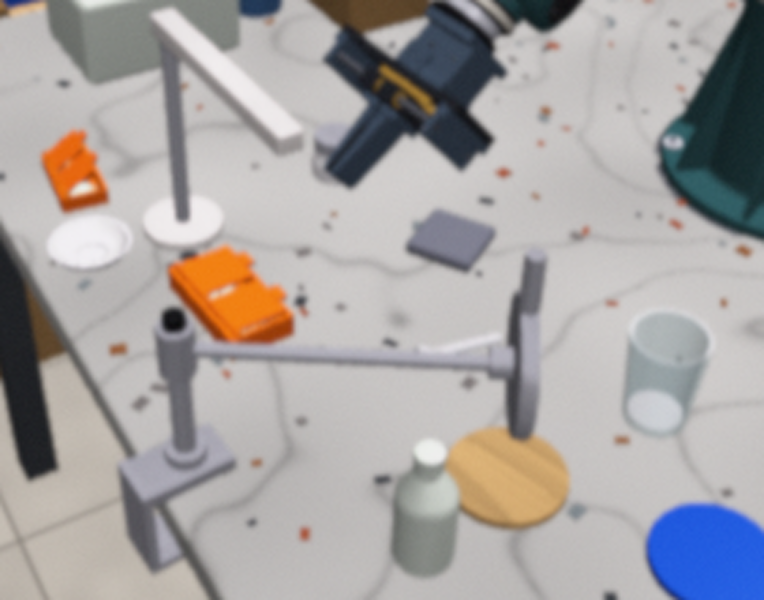

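The picture shows both covers flat, around (210,265) and (255,300). The mirror stem is at (535,255), over the coaster at (507,475), and the gripper is clear of everything.

```bash
python3 -c "
from cell import *
print(finish_job())"
```

```text
the job is handed in; nothing more can be done
None
```

The job is handed in at about 34 s: the mirror stays over the coaster, about 4 mm off its middle, both covers are snapped shut, and the coaster did not move, but one wrist reading spiked to about 137 N when the elbow hit its stretch stop in free space, which may count against the 120 N limit.

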